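Unpack the candlestick from its carton into the lot basket

TASK

The carton's tape is slit and its two end flaps already hang outside: swing both long flaps up and lay them right back, leaning well outwards, so that the mouth is clear. Then lift out the brass candlestick and set it down gently, upright, on the bare floor of the wire basket beside the framed silhouette. Let it go there, leave the flaps open and the glass inkwell standing in the carton, and do not disturb anything else.

Things in the scene. Friction and masses are not known exactly. Their poses are not given: they have to be found in the camera images.
- carton: plain cardboard carton, outside 200 (x) x 170 (y) x 138 mm high, walls 4 mm, inner floor 5 mm above the bench; a cross wall 60 mm high, 4 mm thick, at x = 0 makes two cells. It is weighted and does not shift. Origin: centre of its underside; x along its length, z up. The short end flaps (x = +-100 mm, 164 mm wide, 85 mm deep) hang outside, sloping down and outward.
- carton_mouth (a point): centre of the carton's mouth, at rim height (138 mm above the carton's origin), axes as the carton's. The long flaps hinge on the rim at y = +85 (flap_a) and y = -85 mm (flap_b); each is half the carton's width deep. Between their half-raised free edges a slot of 40 mm or more lies open, roughly over y = 0.
- flap_a (a joint): hinge of the long flap on the carton's +y side, rad: 0 closed, level over the mouth; 1.57 upright; 3.14 level outside; stop at 4.4. Flap 198 mm long (carton x), 85 mm deep, 4 mm thick, 30 g; a stiff paper crease holds it wherever it is left (about 0.4 N at its free edge moves it). Starts sprung half up, 0.7 to 1.15
- flap_b (a joint): hinge of the long flap on the carton's -y side, rad: 0 closed, level over the mouth; 1.57 upright; 3.14 level outside; stop at 4.4. Flap 198 mm long (carton x), 85 mm deep, 4 mm thick, 30 g; a stiff paper crease holds it wherever it is left (about 0.4 N at its free edge moves it). Starts sprung half up, 0.7 to 1.15
- flap_a_edge (a point): middle of the free edge of flap_a (the long flap hinged on the carton's +y side)
- flap_b_edge (a point): middle of the free edge of flap_b (the long flap hinged on the carton's -y side)
- candlestick: brass candlestick standing upright in one of the carton's two cells, 128 mm high, about 0.42 kg. Round foot 76 mm across, 6 mm thick at its rim; knop 32 mm across at 58 mm up; straight round socket 26 mm across from 80 to 122 mm up (the place to grip), with a lip 30 mm across above it. Its top is 5 mm below the carton's rim. Origin: centre of its underside, z up.
- inkwell: glass inkwell in the other cell: square block 56 x 56 x 44 mm with a domed brass cap, 70 mm high in all. Origin: centre of its underside. It stays in the carton.
- basket: shallow grey-green wire basket standing loose on the bench, 0.8 kg; 260 (x) x 190 (y) x 62 mm high, inside 236 x 166 mm at the floor, floor of wires 5 mm above its underside. Origin: centre of its underside; x along its length, z up. The half towards its -x end is bare: the space centred at about x = -60 mm, y = 0.
- basket_floor (a point): centre of the top of the basket's wire floor (5 mm above the basket's origin), axes as the basket's
- framed_silhouette: small black picture frame lying flat in the basket in the half towards its +x end, 76 (x) x 94 (y) x 12 mm. Origin: centre of its underside. It stays there; the candlestick must not stand on it.
- loose_frame: a small black-framed silhouette lying flat, 92 x 76 x 12 mm. Origin: centre of its underside. Not part of the job; leave it alone.
- knife: a grey utility knife lying flat, 175 x 32 x 18 mm. Origin: centre of its underside. Not part of the job; leave it alone.
- tape_gun: a hand tape gun with its roll, about 205 x 58 x 90 mm high. Origin: centre of its underside. Not part of the job; leave it alone.
- brass_jug: a small brass mug with one handle, 60 mm across, 72 mm high, on the bench. Origin: centre of its underside. Not part of the job; leave it alone.
- amber_bottle: an amber glass bottle, 60 mm across, 130 mm high. Origin: centre of its underside. Not part of the job; leave it alone.
Not all that is in view belongs to the job. What is shaped like the candlestick but black or green is not meant. Leave any blue look-alike of the framed_silhouette alone.

How it is judged:
By the outcome, as a careful person would: the job done as asked, in the order asked, and still so for the second after the job is handed in, with the robot touching nothing.
It also fails if it takes over 69 s, if anything falls off the work surface, if the arm or the gripper's body presses on something with over 40 N, if the wrist force passes 120 N, or if a joint passes its speed limit or range.

ROBOT

A 7-joint arm with a two-finger parallel gripper is mounted at the origin on the work surface. World frame = base frame: x ahead of the robot, y to its left, z up, the work surface at z = 0. Lengths are in m, angles in degrees, forces in N, time in s.
With the tool pointing down it reaches from about 0.4 to 0.9 m from the base axis. Payload 5.5 kg.
Tool frame: the origin (TCP) lies between the finger pads; the fingertips stand 25 mm ahead of it and the grasp point (between the pads) lies 6 mm ahead of it; z points along the fingers, y is the line along which they close (so a half turn about z gives the same grasp; the last joint's range is limited). The gripper opens to 92 mm and grips with 3 to 60 N. Pads are 19 mm wide; open, the fingers measure 130 mm over their backs; the gripper's body (75 mm by 190 mm) begins 47 mm behind the grasp point.
Start: joints at [-53.675, 28.699, -24.465, 88.831, 12.651, 65.22, -12.049], TCP at [0.235, 0.606, 0.252] pointing down, gripper open.
Joint ranges: [-164.97, 164.97], [-17.58, 116.51], [-87.97, 89.64], [11.32, 138.91], [-80.73, 260.73], [10.89, 115.49], [-147.41, 147.41]. Speed limits (degrees/s): [147.25, 147.25, 180, 180, 180, 180, 180].

INTERFACE

Orientations are given as a 3x3 rotation matrix whose columns are the frame's x, y, z axes.
In Python, from rig import bot, kinematics, readout, vision, workorder gives the robot as it stands. Calls block until the motion is done:
- bot.move_to(position, orientation): joint-space move of the TCP to a pose.
- bot.movel(position, speed=0.15, frame=None): straight line of the TCP; frame=None keeps the orientation; speed is the mean speed in m/s.
- bot.movej(angles): joint-space move.
- bot.release() and bot.close_gripper(): open the fingers fully, or close them until they stop; the grip force is fixed at half the most.
- bot.pause(seconds).
- kinematics.solve_ik(position, orientation): joint angles nearest the present ones, or None.
- readout.sense(): the state.
- vision.get_image(name): name is "scene" or "top"; returns a dict with "image" (480x640x3 uint8, red, green, blue), "mtx" (3x3 intrinsics, pixels), "k1" (the pictures are not rectified: a ray, as slopes to the right and down, at radius r is drawn at 1 + k1 r^2 times it, then the intrinsics apply), "view" (4x4, takes a point from world to camera coordinates). Camera axes: x right, y up, looking along -z (the intrinsics and any distortion apply to the point x, -y, -z); pixel columns grow to the right and rows downward; lengths in m; the calibration is good to about 2 mm. A picture is of the moment at which its call begins. There is no depth.
A pose or a line that the arm cannot do raises bot.Unreachable and nothing moves.
- workorder.job_done(): hands the job in; it is judged then, once.
The state is a dict: "t": time; "qpos": joint angles; "dq": joint speeds; "joint_torque": joint torques, N m; "ee_pos": TCP position; "tool_rot": TCP orientation; "wrist_force": force on the tool from outside, world axes, zero at the start; "ft_torque": the same for the moment, N m; "opening": finger opening in m; "finger_force": force on a finger pad.
Only numpy, scipy, OpenCV 4.12 (cv2) and the standard library are available. Lean on these libraries where they do the work, as an engineer would, in place of code of your own. Each camera call takes 0.05 s, during which the arm holds its last target. There are 200 camera calls.

## Working session

There is one attempt and no reset: what is moved stays moved. The work goes in short steps, each a Python script; the robot and the scene stay as the last script left them, time stands still between calls to the robot, and variables do not carry over. Pictures are saved under pics/ and viewed, at most 10 in all, crops included, and the job is handed in when it is done.

```bash
mkdir -p pics; ls; python3 - <<'E'
from rig import bot, kinematics, readout, vision, workorder
import cv2
for n in("scene","top"):
    d=vision.get_image(n); cv2.imwrite(f"pics/{n}0.png",d["image"][:,:,::-1]); print(n,d["mtx"].tolist(),d["k1"],d["view"].round(4).tolist())
s=readout.sense(); print(s["t"],s["opening"],s["tool_rot"])
E
```

```text
pics
scene [[612.8398550656576, 0.0, 320.15849207697966], [0.0, 612.8398550656576, 234.98390238786368], [0.0, 0.0, 1.0]] 0.03363436897870733 [[-0.0479, 0.9988, 0.0033, 0.0806], [-0.7367, -0.0376, 0.6752, 0.3487], [0.6745, 0.03, 0.7377, -1.7324], [0.0, 0.0, 0.0, 1.0]]
top [[440.2056756128335, 0.0, 321.26996284391083], [0.0, 440.2056756128335, 239.04317621605074], [0.0, 0.0, 1.0]] -0.06329043237651853 [[-0.0027, -1.0, 0.0053, -0.0528], [0.9934, -0.0021, 0.1145, -0.5689], [-0.1145, 0.0056, 0.9934, -0.9533], [0.0, 0.0, 0.0, 1.0]]
0.1 0.09205146317564489 [[-9.32081683e-01  3.62247499e-01 -6.97341831e-04]
 [ 3.62248162e-01  9.32080361e-01 -1.57185885e-03]
 [ 8.05766894e-05 -1.71771163e-03 -9.99998521e-01]]
```

View pics/scene0.png

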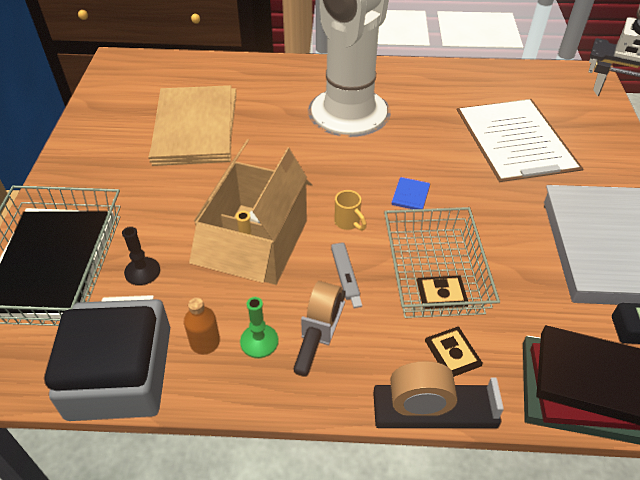

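View pics/top0.png

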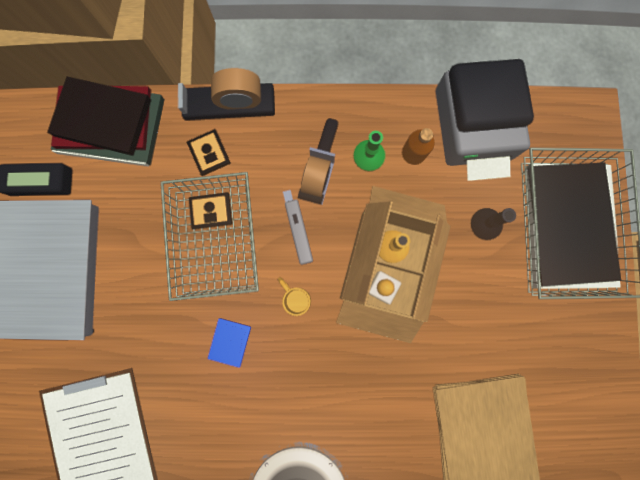

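Top view: the carton is near (397,262), the candlestick socket top near (401,240) in its far cell and the inkwell near (385,287). The basket is near (210,237), with its framed picture at (211,211) and its bare half towards the robot. I'll enlarge the carton and the basket.

```bash
python3 - <<'E'
import cv2
a=cv2.imread("pics/top0.png");b=cv2.imread("pics/scene0.png")
cv2.imwrite("pics/c1.png",cv2.resize(a[180:350,330:455],None,fx=3.5,fy=3.5,interpolation=cv2.INTER_CUBIC))
cv2.imwrite("pics/c2.png",cv2.resize(a[165:305,155:265],None,fx=4,fy=4,interpolation=cv2.INTER_CUBIC))
cv2.imwrite("pics/c3.png",cv2.resize(b[135:290,180:320],None,fx=3.8,fy=3.8,interpolation=cv2.INTER_CUBIC))
E
```

```text
(no output)
```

View pics/c1.png

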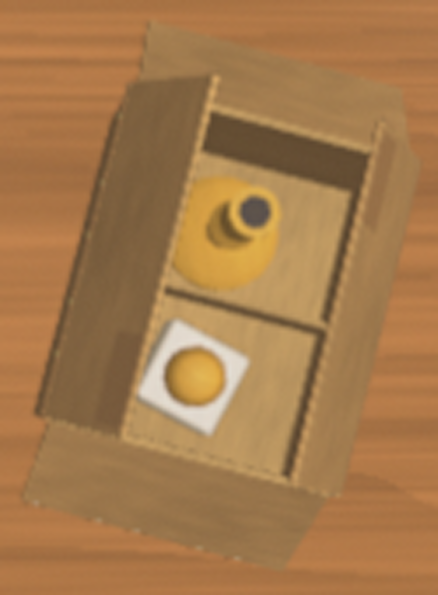

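View pics/c2.png

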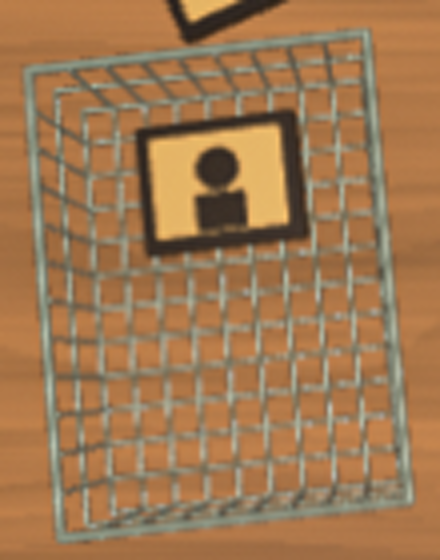

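View pics/c3.png

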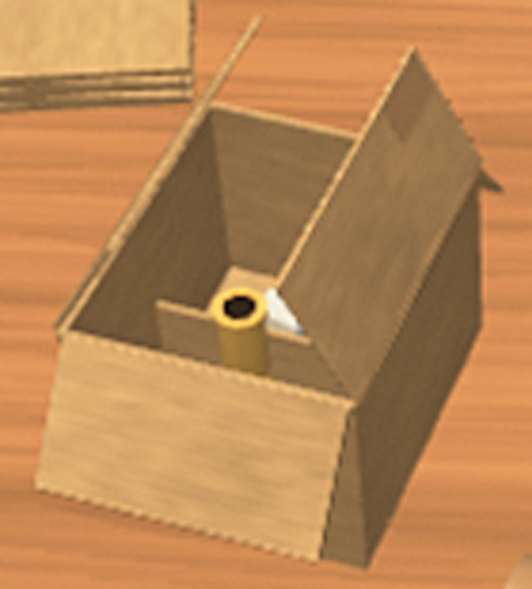

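Top crop, flap free edges: flap_a (215,75)-(122,437), flap_b (380,122)-(290,478). The candlestick mouth is at (256,211) in the top crop and (240,306) in the scene crop. Basket rim corners are (27,70), (370,32), (410,503) and (62,538). Next I'll fit the models to these points.

```bash
cat > h.py <<'E'
import numpy as np, cv2
from scipy.optimize import least_squares
from rig import bot, kinematics, readout, vision, workorder
def proj(P,c):
    d=vision_cache[c]; P=np.atleast_2d(P); F=np.diag([1.,-1,-1]); R=F@d["view"][:3,:3]; t=F@d["view"][:3,3]
    return cv2.projectPoints(P.astype(float),cv2.Rodrigues(R)[0],t,d["mtx"],np.array([d["k1"],0,0,0.]))[0][:,0]
vision_cache={}
def snap():
    for n in("scene","top"): vision_cache[n]=vision.get_image(n)
def pose(p,L):
    c,s=np.cos(p[2]),np.sin(p[2]); L=np.atleast_2d(L); return L@np.array([[c,s,0],[-s,c,0],[0,0,1]])+[p[0],p[1],0]
E
cat > fit.py <<'E'
from h import *
snap()
T=lambda a:np.array(a)/3.5+[330,180]; S=lambda a:np.array(a)/3.8+[180,135]; B=lambda a:np.array(a)/4+[155,165]
def fl(q,s,x): return [x,s*(.085-.085*np.cos(q)),.138+.085*np.sin(q)]
def cpts(p):
    qa,qb=p[3:]
    t=[fl(qa,1,.099),fl(qa,1,-.099),fl(qb,-1,.099),fl(qb,-1,-.099),[-.099,.085,.138],[-.099,-.085,.138]]
    s=[fl(qa,1,.099),fl(qa,1,-.099),fl(qb,-1,-.099),[.1,.085,.138],[.1,-.085,.138]]
    return proj(pose(p,t),"top"),proj(pose(p,s),"scene")
tt=T([[215,75],[122,437],[380,122],[290,478],[38,415],[340,495]]);ss=S([[277,283],[413,48],[258,18],[352,405],[62,335]])
def fl(q,s,x): return [x,s*(.085-.085*np.cos(q)),.138+.085*np.sin(q)]
f=lambda p:np.concatenate([(cpts(p)[0]-tt).ravel(),(cpts(p)[1]-ss).ravel()])
r=least_squares(f,[.55,-.2,-.25,.9,1.1],loss="soft_l1"); print("carton",r.x.round(4),np.degrees(r.x[2])); print(f(r.x).reshape(-1,2).round(1).tolist())
pc=r.x
def both(P,t,s): return np.concatenate([(proj(P,"top")-t).ravel(),(proj(P,"scene")-s).ravel()])
r=least_squares(lambda P:both(P,T([256,211]),S([240,306])),[.5,-.2,.13]); print("stick top",r.x.round(4),r.fun.round(1))
c,s=np.cos(pc[2]),np.sin(pc[2]); d=r.x[:2]-pc[:2]; print("in carton",c*d[0]+s*d[1],-s*d[0]+c*d[1])
bb=B([[27,70],[370,32],[410,503],[62,538]])
L=np.array([[.13,.095,.062],[.13,-.095,.062],[-.13,-.095,.062],[-.13,.095,.062]])
r=least_squares(lambda p:(proj(pose(p,L),"top")-bb).ravel(),[.55,.2,0]); print("basket",r.x.round(4),np.degrees(r.x[2]),r.fun.round(1)); print("target",pose(r.x,[-.06,0,0]))
print("basket corners in scene",proj(pose(r.x,L),"scene").round(0).tolist())
E
python3 fit.py
```

```text
carton [ 0.51   -0.2009 -0.2667  1.1129  1.0718] -15.280410320191958
[[-1.0, -0.2], [-1.2, 0.9], [-0.5, -0.6], [-0.1, 2.4], [0.5, 0.8], [-2.5, 0.4], [-0.9, 1.9], [-0.9, 0.1], [-0.5, -0.1], [-0.2, 1.5], [-2.2, 0.4]]
stick top [ 0.5539 -0.2159  0.136 ] [-1.1  0.1 -1.1 -0.2]
in carton 0.04634018541247331 -0.0029046163279809988
basket [0.5737 0.1909 0.1051] 6.0236490075027085 [ 0.6 -0.1 -0.4  0.1  0.2 -0.2 -0.3  0.3]
target [[0.51400367 0.18461522 0.        ]]
basket corners in scene [[496.0, 302.0], [400.0, 306.0], [383.0, 212.0], [467.0, 208.0]]
```

The fit is consistent: the carton fits to within about 2.5 px, and the stick's top comes out at z = 0.136 against 0.133 expected. The stick sits centred in its cell, and both flaps are at about 1.1 rad. Now I'll open the flaps with closed fingers moved out through the slot.

```bash
cat >> h.py <<'E'
C=np.array([.510,-.2009,-.2667]); 
def down(yaw): # tool y along yaw, z down
    y=np.array([np.cos(yaw),np.sin(yaw),0]); z=np.array([0,0,-1.]); return np.column_stack([np.cross(y,z),y,z])
def best(P,yaw):
    q0=readout.sense()["qpos"]; o=[]
    for k in(0,np.pi):
        q=kinematics.solve_ik(P,down(yaw+k))
        if q is not None:o.append((np.abs(np.array(q)-q0).max(),yaw+k))
    print(o); return down(min(o)[1])
def st(tag):
    s=readout.sense(); print(tag,round(s["t"],2),np.round(s["ee_pos"],4),np.round(s["wrist_force"],1),round(s["opening"],4),np.round(s["finger_force"],1))
E
python3 - <<'E'
from h import *
W=lambda y,z,x=0:pose(C,[x,y,z])[0]
bot.close_gripper()
R=best(W(0,.32),C[2]); bot.move_to(W(0,.32),R); st("above")
bot.movel(W(0,.193),.12); st("in")
for s in(1,-1):
    bot.movel(W(s*.08,.193),.1); st("upright")
    bot.movel(W(s*.13,.193),.1); st("out")
    bot.movel(W(s*.13,.175),.08); st("pressed")
    bot.movel(W(s*.12,.27 if s<0 else .205),.12)
    if s>0: bot.movel(W(0,.2),.15)
bot.movel(W(-.0,.32),.2); st("end")
snap(); A=vision_cache
cv2.imwrite("pics/s1.png",np.hstack([A["scene"]["image"][120:330,140:500],A["top"]["image"][160:370,130:480]])[:,:,::-1])
E
```

```text
[(np.float64(53.148459135189), np.float64(-0.2667)), (np.float64(134.75921167384615), np.float64(2.874892653589793))]
above 4.64 [ 0.5105 -0.1998  0.3198] [-0.   0.5 -0.1] 0.0002 0.0
in 5.85 [ 0.5106 -0.2012  0.1937] [-0.8  0.1  0. ] 0.0005 0.0
upright 6.8 [ 0.5309 -0.1243  0.193 ] [-0.1 -1.   0.5] 0.0005 0.0
out 7.45 [ 0.5441 -0.0759  0.193 ] [ 0.2  0.4 -0.5] 0.0003 0.0
pressed 7.83 [ 0.5435 -0.076   0.1742] [-0.2 -0.5  0.2] 0.0004 0.0
upright 10.14 [ 0.4892 -0.2775  0.1929] [ 0.5 -0.4  0.8] 0.0005 0.0
out 10.79 [ 0.4758 -0.326   0.1929] [ 0.4  0.8 -0.1] 0.0004 0.0
pressed 11.17 [ 0.4753 -0.3255  0.1739] [-0.8  0.4 -0.3] 0.0005 0.0
end 12.92 [ 0.5092 -0.202   0.3193] [-0.3 -0.6 -0.3] 0.0006 0.0
```

View pics/s1.png

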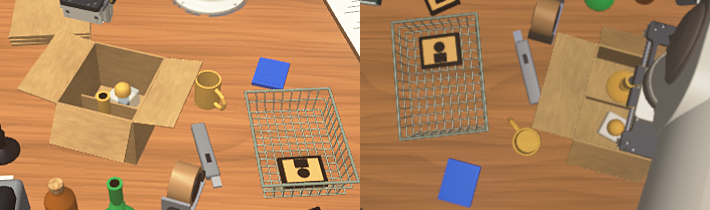

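Both flaps now lie nearly level outside: in the scene half of the picture they slope outward left and right of the mouth at about (95,95), and nothing else has moved. Next is the grasp and lift.

```bash
python3 - <<'E'
from h import *
bot.release()
X=np.array([.5539,-.2159]); P=lambda z:np.r_[X,z]
R=best(P(.30),C[2]+np.pi/2); bot.move_to(P(.30),R); st("above")
bot.movel(P(.16),.15); bot.movel(P(.115),.06); st("at")
bot.close_gripper(); st("closed")
bot.movel(P(.135),.04); bot.pause(.1); st("lift")
bot.movel(P(.32),.12); bot.pause(.2); st("up")
A=vision.get_image("scene"); cv2.imwrite("pics/s2.png",A["image"][60:330,140:500,::-1])
E
```

```text
[(np.float64(87.73461750668764), np.float64(1.3040963267948966)), (np.float64(83.74216364399521), np.float64(4.4456889803846895))]
above 15.79 [ 0.5539 -0.2158  0.3   ] [ 0.9  0.3 -0.7] 0.0918 0.0
at 17.77 [ 0.5541 -0.2161  0.1152] [-0.2 -1.1  0. ] 0.0917 0.0
closed 18.8 [ 0.5539 -0.2158  0.115 ] [ 0.3 -0.4 -0.7] 0.0282 30.0
lift 19.55 [ 0.5536 -0.2157  0.1348] [ 0.1  1.1 -3.9] 0.0279 30.0
up 21.44 [ 0.5537 -0.2158  0.3195] [ 0.2 -0.4 -4.4] 0.028 30.0
```

View pics/s2.png

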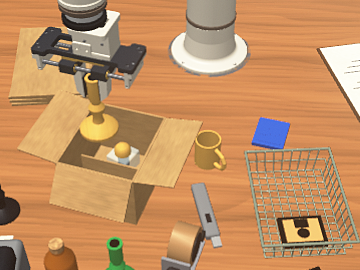

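The candlestick hangs upright in the gripper (foot at about (98,127)), with the flaps open and the inkwell still in place. Now I'll carry it over and place it.

```bash
python3 - <<'E'
from h import *
T=np.array([.514,.1846]); P=lambda z:np.r_[T,z]
bot.movel(P(.32),.15); bot.pause(.3); st("over")
bot.movel(P(.15),.1); bot.movel(P(.122),.04); bot.pause(.2); st("near")
f0=np.mean([readout.sense()["wrist_force"][2]]) 
z=.122
while z>.111:
    z-=.001; bot.movel(P(z),.01); bot.pause(.05); f=readout.sense()["wrist_force"][2]; print(round(z,4),round(f,2))
    if f>-1.8: break
st("down")
A=vision.get_image("scene"); cv2.imwrite("pics/s3.png",cv2.resize(A["image"][100:330,360:520,::-1],None,fx=2.5,fy=2.5))
E
```

```text
over 24.62 [0.514  0.1845 0.32  ] [ 0.6 -0.7 -3. ] 0.0281 30.0
near 27.52 [0.5142 0.1847 0.1223] [ 0.1  0.  -4.3] 0.0279 30.0
0.121 -4.63
0.12 -3.49
0.119 -5.2
0.118 -5.53
0.117 -4.23
0.116 -3.94
0.115 6.52
down 29.62 [0.5144 0.1848 0.116 ] [-2.6  0.6  6.5] 0.0281 30.0
```

View pics/s3.png

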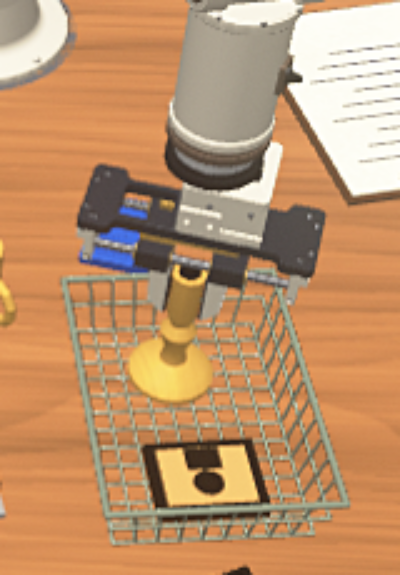

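The stick stands on the bare floor (foot at about (170,370)), clear of the frame at (208,477). I'll release it and back off.

```bash
python3 - <<'E'
from h import *
P=lambda z:np.r_[.5143,.1847,z]
bot.movel(P(.1157),.01); st("ease"); bot.release(); bot.pause(.2); st("open")
bot.movel(P(.17),.06); bot.movel(P(.33),.15)
bot.movel([.40,.35,.33],.2); bot.pause(.3); st("clear")
snap(); A=vision_cache
cv2.imwrite("pics/s4.png",np.hstack([A["scene"]["image"][120:380,90:510],A["top"]["image"][110:370,150:460]])[:,:,::-1])
E
```

```text
ease 29.93 [0.5144 0.1849 0.116 ] [-1.5 -0.   2.3] 0.028 30.0
open 31.24 [0.5143 0.1847 0.1157] [-0.9  0.1  1.2] 0.0922 0.0
clear 34.98 [0.4005 0.3494 0.33  ] [ 0.1 -0.1 -0.3] 0.0917 0.0
```

View pics/s4.png

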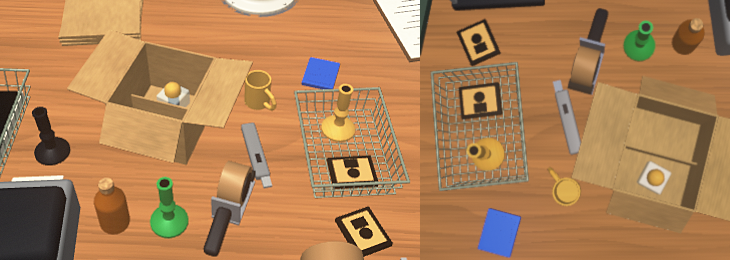

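The candlestick stands upright in the basket at (340,115), clear of the frame. The flaps are open, the inkwell is still in the carton and nothing else has moved.

```bash
python3 -c "
from rig import workorder; print(workorder.job_done())"
```

```text
the job is handed in; nothing more can be done
None
```

The job is handed in: both long flaps are laid back, the candlestick stands upright and released on the bare half of the basket floor, the inkwell is still in the carton, and the last picture shows nothing else disturbed (about 35 s of the 69 s used).

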